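Fill the last well of a tube cassette, unclip it from its dock and hold it up

TASK

Take the capped sample tube that leans in the small glass beaker and stand it upright in the one empty well of the tube cassette, right down to the well's floor, letting it go. Then, with the cassette still in its dock, pinch the two spring catches on its sides together so that they unlatch, lift the cassette straight up with all four tubes standing in it until it is well clear above the dock's steel brackets, and finish there, still holding it level and steady by the pinched catches. Leave the beaker standing where it is, and do not disturb the timer or the marker.

Things in the scene. Friction and masses are not known exactly. Their poses are not given: they have to be found in the camera images.
- dock: Grey dock plate 100 x 200 x 10 mm, fixed; origin at the centre of its underside, z up, y along its length. The cassette stands on its top between guides 33 mm high. Steel brackets 30 mm wide stand at x = -40 and +40 mm, y = 0, 83 mm high; the catches' teeth hook under their lips. Place and yaw vary; it may trade places with the beaker.
- cassette: White and metal tube cassette, 30 x 164 mm in plan, about 0.36 kg with tubes, standing loose in the dock, held down by its catches. Origin: centre of its underside, 10 mm above the dock's origin when seated. y runs along its wells (y = -66, -36, 36, 66 mm; holes 18.5 mm wide; floor at z = 6, plate top at z = 74 mm). Mid-length: a white grip head, a black catch on its -x and +x side.
- free_well (a point): Centre of the floor of the cassette's empty well, at y = +66 mm (an end well), 6 mm above the cassette's origin and 68 mm below the top of the top plate.
- well_0 (a point): Centre of the floor of the well at y = -66 mm of the cassette; loaded_tube_0 stands in it.
- well_1 (a point): Centre of the floor of the well at y = -36 mm of the cassette; loaded_tube_1 stands in it.
- well_2 (a point): Centre of the floor of the well at y = 36 mm of the cassette; loaded_tube_2 stands in it.
- catch_front (a joint): Catch on the cassette's -x side: black spring lever hinged low down. 0 rad at rest (flared out, hooked under the bracket's lip); grows as its pad is pressed towards the cassette's middle, to a firm stop at 0.11 rad, pad upright. Free of the lip above about 0.08 rad; springs back when let go. Takes 4 to 7 N.
- catch_back (a joint): Catch on the cassette's +x side, the mirror image of catch_front, same values.
- catch_front_pad (a point): Middle of the outer, ribbed face of catch_front's finger pad (24 mm along y, 36 mm high), 116 mm above the cassette's origin. At rest the two pads' outer faces are 64 mm apart here, fully pinched 42 mm.
- catch_back_pad (a point): The same point of catch_back.
- loose_tube: Capped conical sample tube, white body 16 mm in diameter (pointed over the lowest 24 mm), blue screw cap 21 mm in diameter over the top 16 mm, 120 mm long, about 30 g. Origin at the tip, z along the tube to the cap. It starts leaning about 26 degrees in the small beaker, in any direction, its upper 55 mm beyond the rim.
- loose_tube_cap (a point): Centre of the top of loose_tube's cap, 120 mm from its tip. With the tube seated in the cassette in the dock it is 136 mm above the worktop.
- loaded_tube_0: A tube like loose_tube, already standing in the well at y = -66 mm of the cassette; origin at its tip.
- loaded_tube_1: A tube like loose_tube, already standing in the well at y = -36 mm of the cassette; origin at its tip.
- loaded_tube_2: A tube like loose_tube, already standing in the well at y = 36 mm of the cassette; origin at its tip.
- small_beaker: Small light glass beaker, 46 mm across, 59 mm high, standing loose on the worktop with loose_tube leaning in it; origin at the centre of its underside.
- timer: White countdown timer 34 x 62 x 40 mm, a bystander; origin at the centre of its underside.
- marker: White marker 16 x 128 x 18 mm lying on the worktop, a bystander; origin under its middle.

How it is judged:
By the outcome, as a careful person would: the job done as asked, in the order asked, and still so for the second after the job is handed in, while the arm keeps its last pose, push and grip.
It also fails if it takes over 56 s, if anything falls off the work surface, if the arm or the gripper's body presses on something with over 40 N, if the wrist force passes 120 N, or if a joint passes its speed limit or range.

ROBOT

A 7-joint arm with a two-finger parallel gripper is mounted at the origin on a cart in front of the work surface, level with it; the furniture and walls round the work are solid. World frame = base frame: x ahead of the robot, y to its left, z up, the work surface at z = 0. Lengths are in m, angles in rad, forces in N, time in s.
With the tool pointing down it reaches from about 0.4 to 0.875 m from the base axis. Payload 19.3 kg.
Tool frame: the origin (TCP) lies at the very end of the fingers, on their centre line; the grasp point (between the pads) lies 19 mm behind it; z points along the fingers, x is the direction in which the jaws open and shut, and the axes are right-handed (so a half turn about z gives the same grasp; the last joint's range is limited). The gripper opens to 85 mm and grips with 20 to 120 N. Pads are 22 mm wide; open, the fingers measure 114 mm over their backs; the gripper's body (76 mm by 85 mm) begins 54 mm behind the grasp point. The pads swing forward as they close: fully open they stand 13 mm farther back than shut.
Start: joints at [1.206, 0.521, -0.036, 1.599, 0.021, 1.021, -0.113], TCP at [0.182, -0.598, 0.198] pointing down, gripper open.
Joint ranges: [-2.91, 2.91], [-0.3, 2.13], [-1.5, 1.42], [0.17, 2.43], [-1.26, 4.41], [0.16, 1.93], [-2.52, 2.52]. Speed limits (rad/s): [1.89, 1.89, 2.39, 2.39, 3.01, 3.01, 3.01].

INTERFACE

Orientations are given as [roll, pitch, yaw] about the fixed x, y, z axes, in that order (R = Rz(yaw) Ry(pitch) Rx(roll)).
In Python, from workcell import observe, eyes, job_done gives the robot as it stands. The module is installed in compiled form; this text tells all that it offers.
- The arm moves only by the shell command python3 -m pendant 'ROWS' [FORCE]. ROWS is JSON, a list of rows, each an object of numbers: "dx", "dy", "dz": the shift along the tool's x, y, z in mm; "ax", "ay", "az": the turn, a rotation vector about the tool's x, y, z in degrees; "claw": the finger opening in mm, from 0 to 85.4. A call has 1 to 10 rows; each row is the pose to reach, as a shift and turn from the pose commanded when the call began, along the tool's axes at that moment; what a row does not reach only later rows make up. A row lasts 1/12 s, in which the tool goes at most 41.7 mm and 7.16 degrees, less where a joint would pass 70% of its speed; a pose out of reach is approached as far as the arm can. A call with a gripper value outside its range is refused whole. The fingers move at their own pace and stop on an object; FORCE is the grip in N (left out, the last holds). Time passes only in rows, so rows that repeat a pose let the fingers close. It gives the time, the measured TCP pose, the force and the opening at its end, in the units of the state.
- observe(): the state, without advancing time (a new reading comes with each control period).
- eyes.grab_frame(name): name is "scene" or "top"; returns a dict with "image" (420x560x3 uint8, blue, green, red), "fovy" (degrees; the focal length in pixels is half the picture's height over the tangent of half this angle, whatever the lens; pixels are square), "cx", "cy" (the principal point, pixels), "view" (4x4, takes a point from world to camera coordinates). Camera axes: x right, y up, looking along -z (the intrinsics and any distortion apply to the point x, -y, -z); pixel columns grow to the right and rows downward; lengths in m; the calibration is good to about 2 mm. A picture is of the moment at which its call begins. There is no depth.
- job_done(): hands the job in, once; it reports no verdict.
The state is a dict: "clock": time; "qpos": joint angles; "qd": joint speeds; "joint_efforts": joint torques, N m; "position": TCP position; "tool_rot": TCP orientation; "force": force on the tool from outside, world axes, zero at the start; "moment": the same for the moment, N m; "grip_width": finger opening in m.
Only numpy, scipy, OpenCV 4.12 (cv2) and the standard library are available. Lean on these libraries where they do the work, as an engineer would, in place of code of your own. Each camera call takes 0.05 s, during which the arm holds its last target.

## Working session

There is one attempt and no reset: what is moved stays moved. The work goes in short steps, Python scripts to look and compute and a shell command to move; the robot and the scene stay as the last step left them, time stands still between calls to the robot, and variables do not carry over. Pictures are saved under pics/ and viewed, and the job is handed in when it is done.

```bash
mkdir -p pics; cat > h.py <<'E'
import numpy as np, cv2
from workcell import observe, eyes
def grab(n,fn):
    f=eyes.grab_frame(n); cv2.imwrite('pics/'+fn,f['image']); np.savez('pics/'+fn[:-4]+'.npz',**{k:v for k,v in f.items() if k!='image'}); return f
E
python3 - <<'E'
from h import *
print(observe())
for n in('scene','top'):
    f=grab(n,n+'0.png'); print({k:v for k,v in f.items() if k!='image'})
E
```

```text
{'clock': 0.0, 'qpos': array([ 1.20579843,  0.52200901, -0.03634454,  1.6000084 ,  0.02120063,
        1.02110165, -0.11283653]), 'qd': array([-0.00091905, -0.00016371, -0.000483  ,  0.0004361 , -0.00144236,
       -0.00063302,  0.00091574]), 'joint_efforts': array([ 1.13448797e-03, -9.27100611e+01,  1.98091440e+00, -3.69932520e+01,
        1.79286813e-02,  8.21452006e-03, -4.76216144e-05]), 'position': array([ 0.18145279, -0.59768431,  0.19792854]), 'tool_rot': array([ 3.14151872e+00,  1.13899898e-03, -1.27602978e+00]), 'force': array([-0.13571748, -0.53995958,  0.1686041 ]), 'moment': array([ 0.00668426,  0.04876961, -0.02572002]), 'grip_width': 0.08566744616458298}
{'fovy': 50.48707422139901, 'cx': 282.59263851061843, 'cy': 209.29803621798806, 'view': array([[-0.52908355, -0.84823006, -0.02400753,  0.22177543],
       [ 0.33111711, -0.232418  ,  0.91451809, -0.30034111],
       [-0.78130152,  0.47590717,  0.40383203, -0.79515697],
       [ 0.        ,  0.        ,  0.        ,  1.        ]])}
{'fovy': 42.50117454905808, 'cx': 275.04810545070853, 'cy': 211.53122105950703, 'view': array([[-1.34111492e-02, -9.99909553e-01, -1.01343112e-03,
        -6.49680807e-02],
       [ 9.78658974e-01, -1.33339598e-02,  2.05058083e-01,
        -5.73752086e-01],
       [-2.05053049e-01,  1.75826108e-03,  9.78749281e-01,
        -1.39114777e+00],
       [ 0.00000000e+00,  0.00000000e+00,  0.00000000e+00,
         1.00000000e+00]])}
```

View pics/scene0.png

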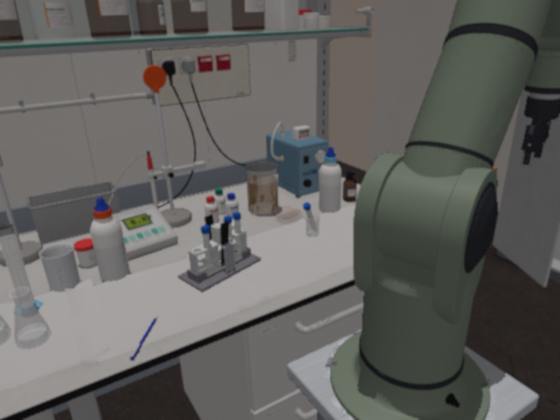

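View pics/top0.png

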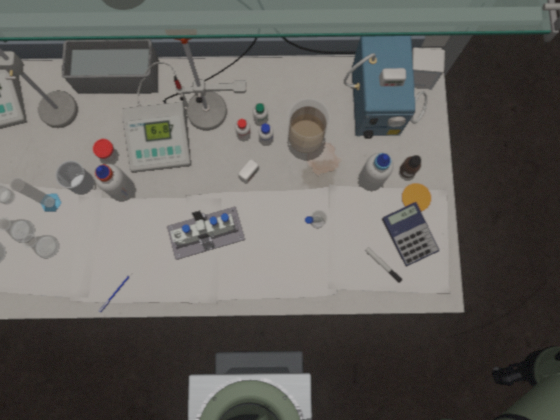

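```bash
python3 - <<'E'
from h import *
t=cv2.imread('pics/top0.png'); s=cv2.imread('pics/scene0.png')
a=cv2.resize(t[190:270,150:260],None,fx=7,fy=7,interpolation=cv2.INTER_CUBIC)
cv2.imwrite('pics/z1.png',a)
b=cv2.resize(t[195:245,290:340],None,fx=8,fy=8,interpolation=cv2.INTER_CUBIC)
c=cv2.resize(s[195:245,285:335],None,fx=8,fy=8,interpolation=cv2.INTER_CUBIC)
cv2.imwrite('pics/z2.png',np.hstack([b,c]))
d=cv2.resize(s[200:295,170:270],None,fx=6,fy=6,interpolation=cv2.INTER_CUBIC)
cv2.imwrite('pics/z3.png',d)
E
```

```text
(no output)
```

View pics/z1.png

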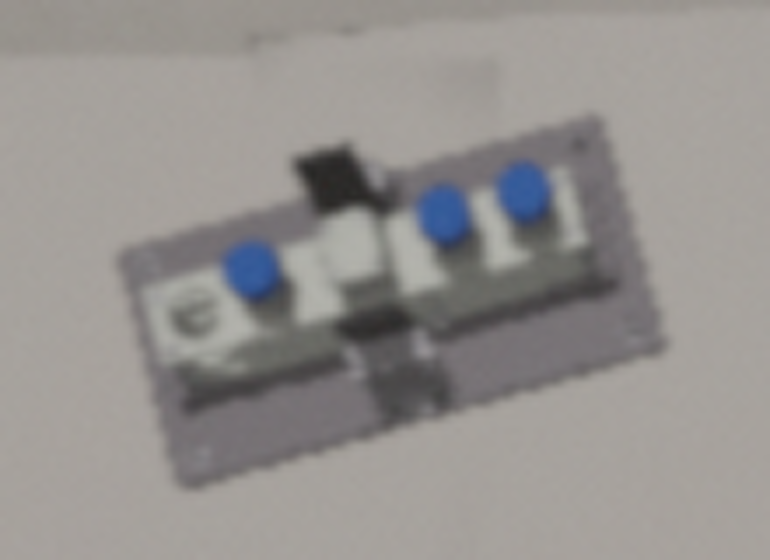

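View pics/z2.png

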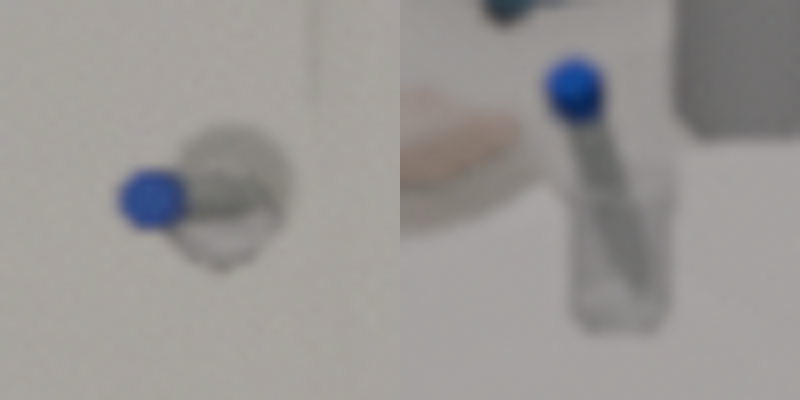

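View pics/z3.png

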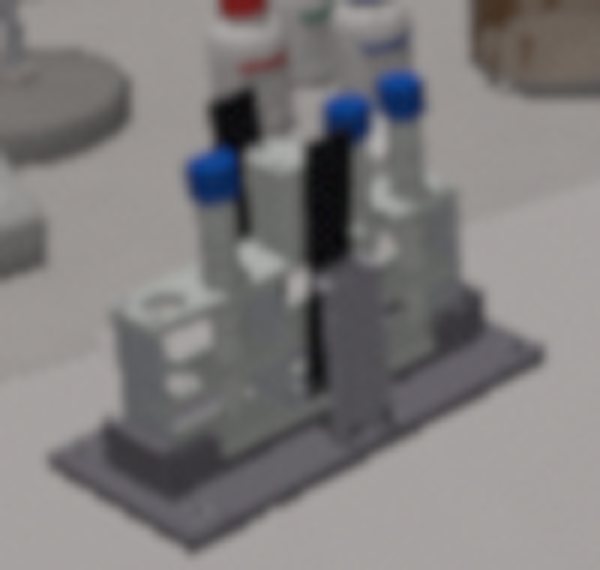

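```bash
cat >> h.py <<'E'
def ray(f,u,v):
    F=210/np.tan(np.radians(float(f['fovy']))/2)
    V=f['view'];R=V[:3,:3];o=-R.T@V[:3,3]
    d=R.T@np.array([(u-float(f['cx']))/F,-(v-float(f['cy']))/F,-1]);return o,d/np.linalg.norm(d)
def plane(f,u,v,z):
    o,d=ray(f,u,v);return o+d*(z-o[2])/d[2]
def proj(f,p):
    F=210/np.tan(np.radians(float(f['fovy']))/2)
    c=f['view'][:3,:3]@np.asarray(p)+f['view'][:3,3];return np.array([f['cx']+F*c[0]/-c[2],f['cy']-F*c[1]/-c[2]])
def tri(r1,r2):
    o1,d1=r1;o2,d2=r2
    A=np.stack([d1,-d2],1);s=np.linalg.lstsq(A,o2-o1,rcond=None)[0]
    a=o1+s[0]*d1;b=o2+s[1]*d2;return (a+b)/2,np.linalg.norm(a-b)
def blue(img,x0,y0,x1,y1):
    h=cv2.cvtColor(img,cv2.COLOR_BGR2HSV);m=cv2.inRange(h,(100,120,40),(130,255,255))
    k=np.zeros_like(m);k[y0:y1,x0:x1]=m[y0:y1,x0:x1]
    n,l,st,c=cv2.connectedComponentsWithStats(k)
    return sorted([(c[i].round(2).tolist(),int(st[i,4])) for i in range(1,n) if st[i,4]>=8])
def load(fn):
    return dict(np.load('pics/'+fn+'.npz')),cv2.imread('pics/'+fn+'.png')
E
python3 - <<'E'
from h import *
ft,t=load('top0');fs,s=load('scene0')
bt=blue(t,165,205,245,245);lt=blue(t,295,205,330,235)
bs=blue(s,190,205,250,245);ls=blue(s,295,195,320,215)
print(bt,lt,bs,ls)
for c,_ in bt: print('top cap z.128',plane(ft,*c,.128))
for c,_ in bs: print('scene cap z.128',plane(fs,*c,.128))
for (a,_),(b,_) in zip(bt,bs): print(tri(ray(ft,*a),ray(fs,*b)))
print('loose',tri(ray(ft,*lt[0][0]),ray(fs,*ls[0][0])))
# dock corners top
for u,v in [(118,248),(185,488),(668,345),(600,118)]:
    print('dock',plane(ft,150+u/7,190+v/7,.010))
E
```

```text
[([185.56, 228.07], 41), ([213.08, 220.35], 40), ([224.43, 217.05], 37)] [([308.5, 219.5], 32)] [([205.78, 228.49], 65), ([227.71, 218.71], 38), ([236.16, 215.33], 45)] [([306.61, 205.86], 36)]
top cap z.128 [0.51862454 0.15531804 0.128     ]
top cap z.128 [0.53764896 0.08559989 0.128     ]
top cap z.128 [0.54582961 0.05672872 0.128     ]
scene cap z.128 [0.52027232 0.15237623 0.128     ]
scene cap z.128 [0.54071956 0.08411971 0.128     ]
scene cap z.128 [0.54692945 0.05723279 0.128     ]
(array([0.51789096, 0.15421233, 0.12963041]), np.float64(0.0018369837581095625))
(array([0.53737512, 0.08548748, 0.12963713]), np.float64(0.0001728672715602262))
(array([0.54603103, 0.05712687, 0.1282452 ]), np.float64(0.0009642869673001365))
loose (array([ 0.54158164, -0.15907976,  0.10245801]), np.float64(0.00032720301137939003))
dock [0.54798927 0.22688814 0.01      ]
dock [0.45249568 0.19813018 0.01      ]
dock [0.50630229 0.00969552 0.01      ]
dock [0.59796758 0.03655162 0.01      ]
```

```bash
python3 - <<'E'
from h import *
ft,t=load('top0');fs,s=load('scene0')
print(ray(ft,0,0)[0],ray(fs,0,0)[0])
r=lambda f,a,b,z:plane(f,a,b,z)
# tube axis: top cap(152,200)->(235,195); scene cap(576,90)->(632,275)
T=[(290+u/8,195+v/8) for u,v in[(152,200),(235,195)]];S=[(285+u/8,195+v/8) for u,v in[(176,90),(232,275)]]
n=[np.cross(ray(f,*a)[1],ray(f,*b)[1]) for f,(a,b) in((ft,T),(fs,S))]
d=np.cross(*n);d/=np.linalg.norm(d);d*=np.sign(d[2]);print('axis',d,np.degrees(np.arccos(d[2])),np.degrees(np.arctan2(d[1],d[0])))
for z,p in((.059,(235,185)),(.059,(232,180)),(.0,(222,268)),(0,(235,195))):
  print('beaker top',z,r(ft,290+p[0]/8,195+p[1]/8,z))
for z,p in((0,(220,320)),(.059,(225,190))): print('beaker scene',z,r(fs,285+p[0]/8,195+p[1]/8,z))
for p in [(250,170),(383,265)]: print(r(ft,*p,.02))
E
```

```text
[ 0.27537724 -0.07016659  1.47917154] [-0.40447153  0.49673281  0.60110151]
axis [-0.18938424  0.3805463   0.90516193] 25.154898716097648 116.45788171911856
beaker top 0.059 [ 0.55323892 -0.19125978  0.059     ]
beaker top 0.059 [ 0.55495946 -0.19030635  0.059     ]
beaker top 0.0 [ 0.53545812 -0.19088461  0.        ]
beaker top 0 [ 0.56122954 -0.19618303  0.        ]
beaker scene 0 [ 0.54878924 -0.1846982   0.        ]
beaker scene 0.059 [ 0.53713267 -0.17836222  0.059     ]
[ 0.70110356 -0.00410125  0.02      ]
[ 0.42938837 -0.36270247  0.02      ]
```

```bash
cat >> h.py <<'E'
from scipy.spatial.transform import Rotation as Ro
def rel(p,R,cur=None):
    o=observe(); c=o['position'];Rc=Ro.from_euler('xyz',o['tool_rot']).as_matrix()
    d=Rc.T@(np.asarray(p)-c)*1000; w=np.degrees(Ro.from_matrix(Rc.T@R).as_rotvec())
    print('d',d.round(1),'a',w.round(2),'|a|',np.linalg.norm(w).round(1),'t',o['clock']); return d,w
def frame(a,xdir):
    z=-np.asarray(a)/np.linalg.norm(a);x=np.asarray(xdir,float);x-=z*(x@z);x/=np.linalg.norm(x)
    return np.stack([x,np.cross(z,x),z],1)
cap=np.array([.5416,-.159,.1025]);az=np.radians(117);ti=np.radians(26)
ax=np.array([np.sin(ti)*np.cos(az),np.sin(ti)*np.sin(az),np.cos(ti)])
Rg=frame(ax,[np.cos(az-np.pi/2),np.sin(az-np.pi/2),0])
tg=cap-ax*.022
E
python3 -c "
from h import *
rel(tg+ax*.1,Rg); print(tg+ax*.1)"
```

```text
d [-348.8 -466.1   25.7] a [-19.03  22.72 -98.19] |a| 102.6 t 0.1
[ 0.52607673 -0.12853386  0.17260594]
```

```bash
python3 -m pendant '[{"dx":-349,"dy":-466,"dz":5,"ax":-19,"ay":22.7,"az":-98.2,"claw":85},{"dx":-349,"dy":-466,"dz":5,"ax":-19,"ay":22.7,"az":-98.2,"claw":85},{"dx":-349,"dy":-466,"dz":5,"ax":-19,"ay":22.7,"az":-98.2,"claw":85},{"dx":-349,"dy":-466,"dz":5,"ax":-19,"ay":22.7,"az":-98.2,"claw":85},{"dx":-349,"dy":-466,"dz":5,"ax":-19,"ay":22.7,"az":-98.2,"claw":85},{"dx":-349,"dy":-466,"dz":5,"ax":-19,"ay":22.7,"az":-98.2,"claw":85},{"dx":-349,"dy":-466,"dz":5,"ax":-19,"ay":22.7,"az":-98.2,"claw":85},{"dx":-349,"dy":-466,"dz":5,"ax":-19,"ay":22.7,"az":-98.2,"claw":85},{"dx":-349,"dy":-466,"dz":5,"ax":-19,"ay":22.7,"az":-98.2,"claw":85},{"dx":-349,"dy":-466,"dz":5,"ax":-19,"ay":22.7,"az":-98.2,"claw":85}]' 30
python3 -c "
from h import *
rel(tg+ax*.1,Rg)"
```

```text
clock: 0.93
position: [0.4291, -0.2602, 0.1952]
tool_rot: [2.812, -0.089, -0.046]
force: [1.0, -2.3, 0.2]
grip_width: 0.0844
d [  88.5 -138.6  -15.2] a [ -5.61   6.7  -29.29] |a| 30.6 t 0.9333
```

```bash
python3 -m pendant '[{"dx":88,"dy":-138,"dz":-15,"ax":-5.5,"ay":6.6,"az":-29,"claw":85},{"dx":88,"dy":-138,"dz":-15,"ax":-5.5,"ay":6.6,"az":-29,"claw":85},{"dx":88,"dy":-138,"dz":-15,"ax":-5.5,"ay":6.6,"az":-29,"claw":85},{"dx":88,"dy":-138,"dz":-15,"ax":-5.5,"ay":6.6,"az":-29,"claw":85},{"dx":88,"dy":-138,"dz":-15,"ax":-5.5,"ay":6.6,"az":-29,"claw":85},{"dx":88,"dy":-138,"dz":-15,"ax":-5.5,"ay":6.6,"az":-29,"claw":85},{"dx":88,"dy":-138,"dz":-15,"ax":-5.5,"ay":6.6,"az":-29,"claw":85},{"dx":88,"dy":-138,"dz":-15,"ax":-5.5,"ay":6.6,"az":-29,"claw":85}]'
python3 - <<'E'
from h import *
rel(tg+ax*.1,Rg)
s=grab('scene','s1.png')['image'];t=grab('top','t1.png')['image']
z=lambda i,y,x:cv2.resize(i[y:y+80,x:x+80],None,fx=5,fy=5,interpolation=cv2.INTER_CUBIC)
cv2.imwrite('pics/z4.png',np.hstack([z(t,175,270),z(s,175,265)]))
E
```

```text
clock: 1.6
position: [0.5249, -0.1328, 0.1727]
tool_rot: [2.692, -0.001, 0.457]
force: [0.1, -0.0, 1.3]
grip_width: 0.0849
d [ 3.  -3.  -1.4] a [-0.22  0.29 -0.79] |a| 0.9 t 1.6
```

View pics/z4.png

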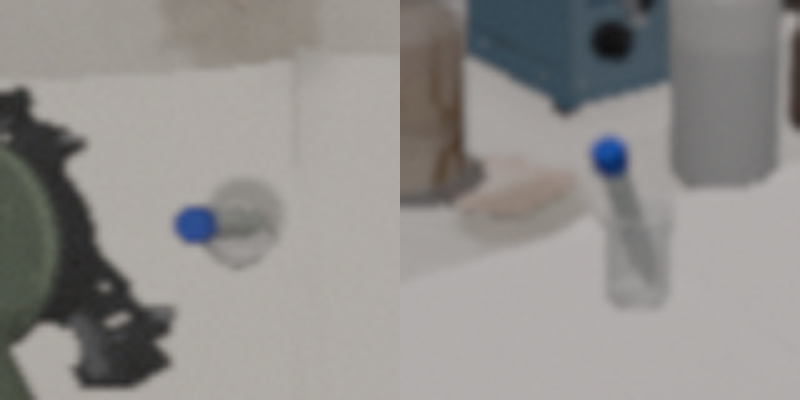

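```bash
python3 - <<'E'
from h import *
o=observe();ft,_=load('t1');fs,_=load('s1');print(proj(ft,o['position']),proj(fs,o['position']))
a=cv2.imread('pics/t1.png');b=cv2.imread('pics/s1.png');cv2.imwrite('pics/both1.png',cv2.resize(np.hstack([a,b]),(800,300)))
E
```

```text
[299.68105658 220.7335429 ] [302.10332226 186.07166258]
```

View pics/both1.png

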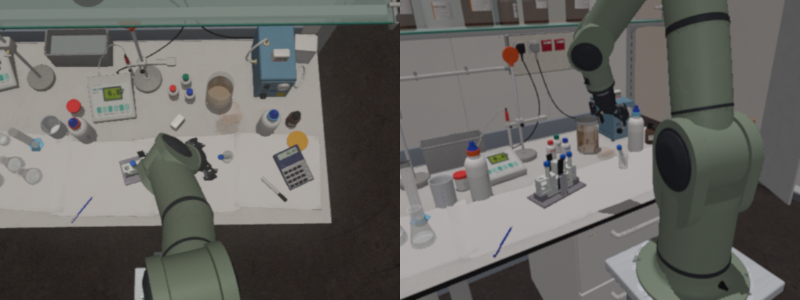

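```bash
python3 -m pendant '[{"dx":1,"dy":-1,"dz":25,"claw":60},{"dx":1,"dy":-1,"dz":50,"claw":60},{"dx":1,"dy":-1,"dz":70,"claw":60},{"dx":1,"dy":-1,"dz":85,"claw":60},{"dx":1,"dy":-1,"dz":95,"claw":60},{"dx":1,"dy":-1,"dz":98,"claw":60},{"dx":1,"dy":-1,"dz":98,"claw":60},{"dx":1,"dy":-1,"dz":98,"claw":60}]'
python3 - <<'E'
from h import *
rel(tg,Rg)
s=grab('scene','s2.png')['image'];t=grab('top','t2.png')['image']
z=lambda i,y,x:cv2.resize(i[y:y+80,x:x+80],None,fx=5,fy=5,interpolation=cv2.INTER_CUBIC)
cv2.imwrite('pics/z5.png',np.hstack([z(t,175,270),z(s,175,265)]))
E
```

```text
d [ 3.3 -2.9 98.8] a [-0.21  0.26 -0.79] |a| 0.9 t 1.7schema error: expected keys dx, dy, dz, ax, ay, az, claw
```

View pics/z5.png

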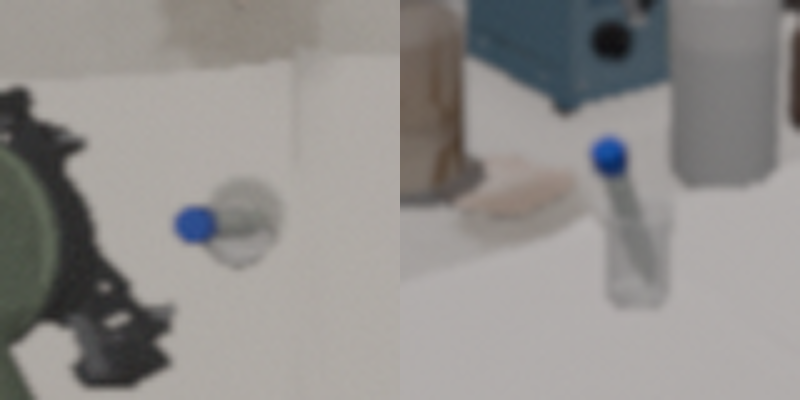

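```bash
python3 -m pendant '[{"dx":3,"dy":-3,"dz":25,"ax":0,"ay":0,"az":-0.8,"claw":60},{"dx":3,"dy":-3,"dz":50,"ax":0,"ay":0,"az":-0.8,"claw":60},{"dx":3,"dy":-3,"dz":70,"ax":0,"ay":0,"az":-0.8,"claw":60},{"dx":3,"dy":-3,"dz":85,"ax":0,"ay":0,"az":-0.8,"claw":60},{"dx":3,"dy":-3,"dz":95,"ax":0,"ay":0,"az":-0.8,"claw":60},{"dx":3,"dy":-3,"dz":98.5,"ax":0,"ay":0,"az":-0.8,"claw":60},{"dx":3,"dy":-3,"dz":98.5,"ax":0,"ay":0,"az":-0.8,"claw":60},{"dx":3,"dy":-3,"dz":98.5,"ax":0,"ay":0,"az":-0.8,"claw":60}]'
python3 - <<'E'
from h import *
rel(tg,Rg)
s=grab('scene','s2.png')['image'];t=grab('top','t2.png')['image']
z=lambda i,y,x:cv2.resize(i[y:y+80,x:x+80],None,fx=5,fy=5,interpolation=cv2.INTER_CUBIC)
cv2.imwrite('pics/z6.png',np.hstack([z(t,175,270),z(s,175,265)]))
E
```

```text
clock: 2.47
position: [0.5461, -0.1662, 0.083]
tool_rot: [2.692, 0.004, 0.472]
force: [1.0, 0.7, -0.6]
grip_width: 0.0599
d [-0.7  1.   0.8] a [-0.22  0.2   0.14] |a| 0.3 t 2.4667
```

View pics/z6.png

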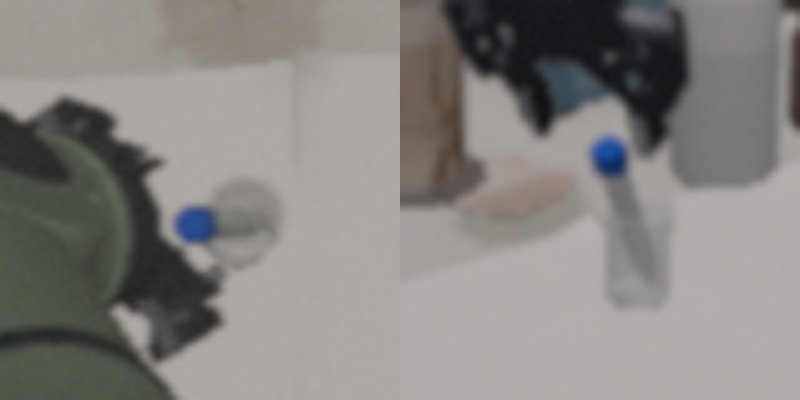

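```bash
python3 - <<'E'
from h import *
s=grab('scene','s3.png')['image'];t=grab('top','t3.png')['image']
o=observe();ft,_=load('t3');fs,_=load('s3');print(o['clock'],o['position'],proj(ft,o['position']),proj(fs,o['position']))
z=lambda i,y,x:cv2.resize(i[y:y+80,x:x+80],None,fx=5,fy=5,interpolation=cv2.INTER_CUBIC)
cv2.imwrite('pics/z7.png',np.hstack([z(t,175,270),z(s,175,265)]))
E
```

```text
2.6667 [ 0.5463209  -0.16601181  0.08328345] [310.60014317 219.04993984] [307.73500778 210.9485506 ]
```

View pics/z7.png

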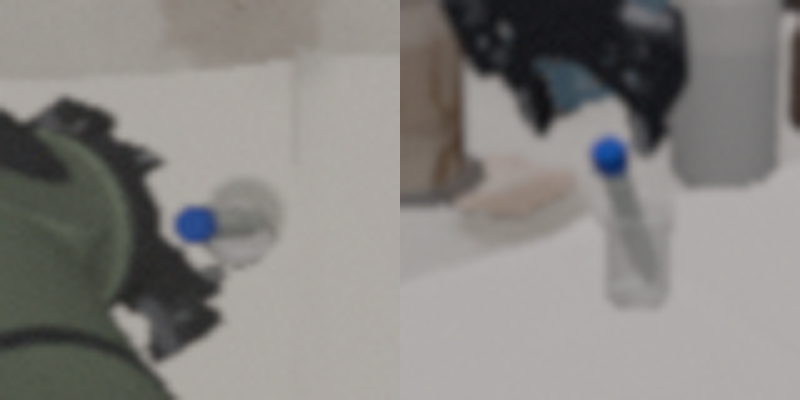

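```bash
python3 - <<'E'
from h import *
ft,t=load('t3');fs,s=load('s3')
o=observe()
a=tri(ray(ft,301.5,208),ray(fs,293,201));b=tri(ray(ft,314,233),ray(fs,314.5,204.5));print(a,b)
m=(a[0]+b[0])/2;R=Ro.from_euler('xyz',o['tool_rot']).as_matrix();print(m,R.T@(m-o['position'])*1000,R.T@(cap-o['position'])*1000)
E=lambda i,y,x:cv2.resize(i[y:y+50,x:x+50],None,fx=8,fy=8,interpolation=cv2.INTER_CUBIC)
q=lambda im:np.clip(im.astype(float)*2.2,0,255).astype(np.uint8)
cv2.imwrite('pics/z8.png',q(np.hstack([E(t,195,285),E(s,175,275)])))
E
```

```text
(array([ 0.57258772, -0.13816135,  0.11142635]), np.float64(0.0076727379223034955)) (array([ 0.50656273, -0.16728723,  0.1166229 ]), np.float64(0.010412921666838885))
[ 0.53957522 -0.15272429  0.11402463] [ -0.06985383  -0.03693101 -34.16249152] [ -1.08161974   0.8063426  -20.95013089]
```

View pics/z8.png

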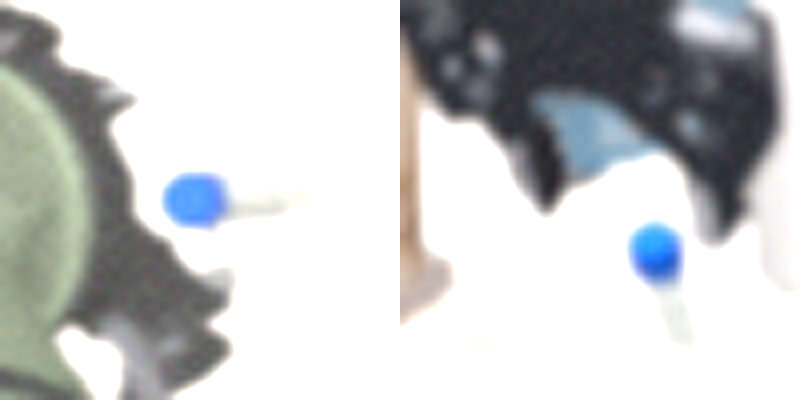

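```bash
python3 - <<'E'
from h import *
ft,t=load('t3');fs,s=load('s3')
o=observe();R=Ro.from_euler('xyz',o['tool_rot']).as_matrix()
ims=[cv2.resize(i[y:y+50,x:x+50],None,fx=8,fy=8,interpolation=cv2.INTER_CUBIC) for i,y,x in((t,195,285),(s,175,275))]
for k,(f,y,x) in enumerate(((ft,195,285),(fs,175,275))):
  for xx in(-.030,-.042,.030,.042,0):
    for back,c in((.0,(0,0,255)),(.008,(0,255,0)),(.028,(255,0,255))):
      for yy in((-.011,.011) if xx else (0,)):
        p=(proj(f,o['position']+R@[xx,yy,-back])-[x,y]+.5)*8
        cv2.circle(ims[k],tuple(int(v) for v in p),3,c,-1)
cv2.imwrite('pics/z9.png',np.hstack(ims))
E
```

```text
(no output)
```

View pics/z9.png

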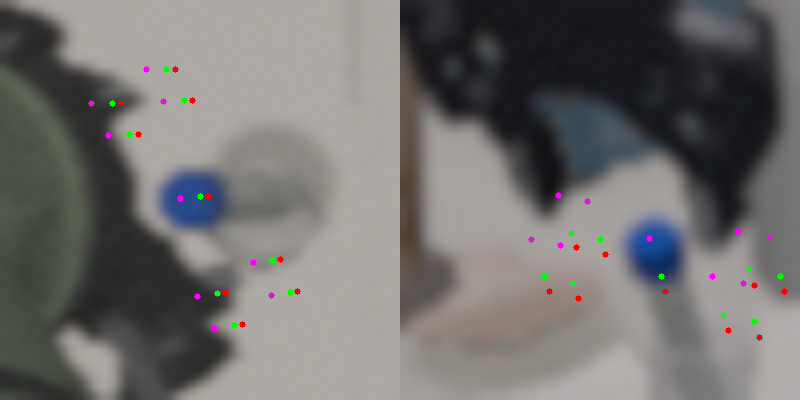

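```bash
python3 - <<'E'
from h import *
ft,t=load('top0');fs,s=load('scene0')
p=np.array([.1815,-.5977,.1979]);R=Ro.from_euler('xyz',[3.1415,.0011,-1.276]).as_matrix()
t1=load('t1');s1=load('s1')
p1=np.array([.5249,-.1328,.1727]);R1=Ro.from_euler('xyz',[2.692,-.001,.457]).as_matrix()
out=[]
for (f,im),P,RR in(((ft,t),p,R),((fs,s),p,R),(t1,p1,R1),(s1,p1,R1)):
  c=proj(f,P-RR@[0,0,.03]).astype(int);x=min(max(c[0]-40,0),480);y=min(max(c[1]-40,0),340)
  z=cv2.resize(im[y:y+80,x:x+80],None,fx=5,fy=5,interpolation=cv2.INTER_CUBIC)
  z=np.clip(z*1.5,0,255).astype(np.uint8)
  for xx in(-.042,0,.042):
   for b,col in((0,(0,0,255)),(.013,(0,255,0)),(.073,(255,0,255))):
    q=(proj(f,P+RR@[xx,0,-b])-[x,y]+.5)*5;cv2.circle(z,tuple(int(v) for v in q),3,col,-1)
  out.append(z)
cv2.imwrite('pics/z10.png',cv2.resize(np.vstack([np.hstack(out[:2]),np.hstack(out[2:])]),(600,600)))
print(proj(ft,[0,0,0.05]))
E
```

```text
[248.88977709 438.23807265]
```

View pics/z10.png

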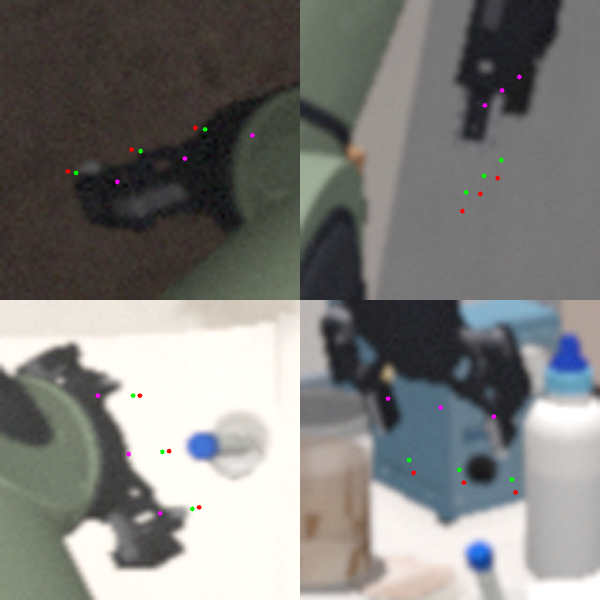

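```bash
python3 - <<'E'
from h import *
ft,t=load('top0');fs,s=load('scene0');t1,T1=load('t1');s1,S1=load('s1')
big=lambda im,x,y,w:np.clip(cv2.resize(im[y:y+w,x:x+w],(400,400),interpolation=cv2.INTER_CUBIC)*2.0,0,255).astype(np.uint8)
cv2.imwrite('pics/z11.png',np.hstack([big(T1,250,180,80),big(S1,270,130,80)]))
cv2.imwrite('pics/z12.png',np.hstack([big(t,480,340,80),big(s,500,80,80)]))
E
```

```text
(no output)
```

View pics/z11.png

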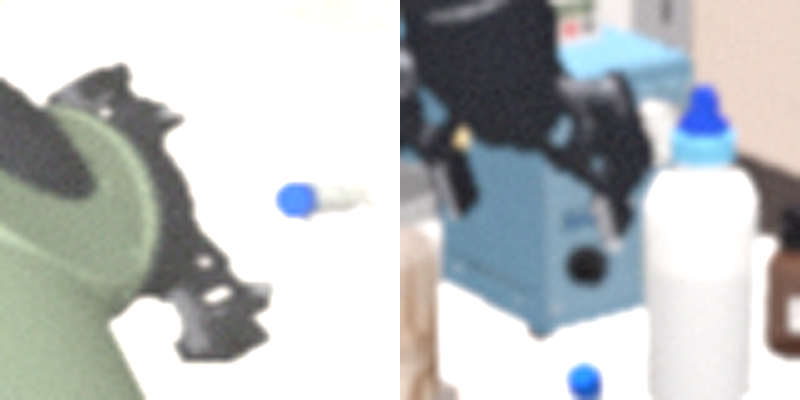

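View pics/z12.png

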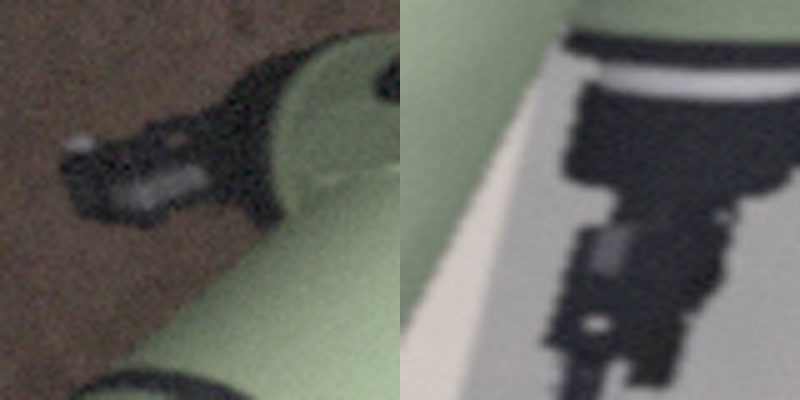

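```bash
python3 -m pendant '[{"dx":0,"dy":0,"dz":0,"ax":0,"ay":0,"az":0,"claw":32},{"dx":0,"dy":0,"dz":0,"ax":0,"ay":0,"az":0,"claw":32},{"dx":0,"dy":0,"dz":0,"ax":0,"ay":0,"az":0,"claw":32},{"dx":0,"dy":0,"dz":0,"ax":0,"ay":0,"az":0,"claw":32},{"dx":0,"dy":0,"dz":0,"ax":0,"ay":0,"az":0,"claw":32}]'
cat >> h.py <<'E'
def pair(n,tx,ty,sx,sy,w=50,marks=(),g=1.6):
    out=[]
    for nm,x,y in(('top',tx,ty),('scene',sx,sy)):
        f=grab(nm,nm[0]+n+'.png');im=np.clip(cv2.resize(f['image'][y:y+w,x:x+w],(400,400),interpolation=cv2.INTER_CUBIC)*g,0,255).astype(np.uint8)
        for p,c in marks:
            q=(proj(f,p)-[x,y]+.5)*400/w;cv2.circle(im,tuple(int(v) for v in q),3,c,-1)
        out.append(im)
    cv2.imwrite('pics/p'+n+'.png',np.hstack(out))
E
python3 - <<'E'
from h import *
o=observe();R=Ro.from_euler('xyz',o['tool_rot']).as_matrix();P=o['position']
pair('4',285,195,275,175,marks=[(P+R@[x,0,-b],c) for x in(-.016,.016) for b,c in((0,(0,0,255)),(.019,(0,255,0)))])
E
```

```text
clock: 3.08
position: [0.5461, -0.1661, 0.0826]
tool_rot: [2.692, 0.005, 0.472]
force: [-1.0, 0.3, -0.8]
grip_width: 0.032
```

View pics/p4.png

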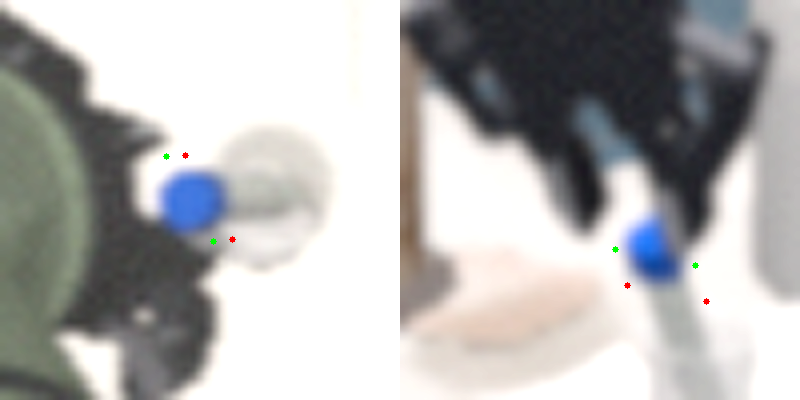

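```bash
python3 -m pendant '[{"dx":-1,"dy":0,"dz":5,"ax":0,"ay":0,"az":0,"claw":36},{"dx":-1,"dy":0,"dz":10,"ax":0,"ay":0,"az":0,"claw":36},{"dx":-1,"dy":0,"dz":15,"ax":0,"ay":0,"az":0,"claw":36},{"dx":-1,"dy":0,"dz":17,"ax":0,"ay":0,"az":0,"claw":36},{"dx":-1,"dy":0,"dz":17,"ax":0,"ay":0,"az":0,"claw":36},{"dx":-1,"dy":0,"dz":17,"ax":0,"ay":0,"az":0,"claw":36}]'
python3 - <<'E'
from h import *
o=observe();R=Ro.from_euler('xyz',o['tool_rot']).as_matrix();P=o['position'];print(o['force'])
pair('5',285,195,275,175,marks=[(P+R@[x,0,-b],c) for x in(-.018,.018) for b,c in((0,(0,0,255)),(.019,(0,255,0)))])
E
```

```text
clock: 3.68
position: [0.5483, -0.1732, 0.067]
tool_rot: [2.692, 0.005, 0.472]
force: [-1.5, 1.1, -0.0]
grip_width: 0.0361
[-1.5378718   1.09272076 -0.00459818]
```

View pics/p5.png

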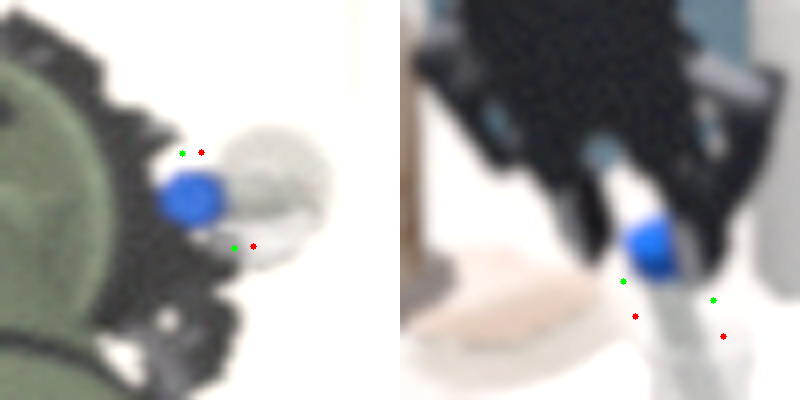

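```bash
python3 -m pendant '[{"dx":0,"dy":0,"dz":5,"ax":0,"ay":0,"az":0,"claw":34},{"dx":0,"dy":0,"dz":7,"ax":0,"ay":0,"az":0,"claw":26},{"dx":0,"dy":0,"dz":7,"ax":0,"ay":0,"az":0,"claw":18},{"dx":0,"dy":0,"dz":7,"ax":0,"ay":0,"az":0,"claw":10},{"dx":0,"dy":0,"dz":7,"ax":0,"ay":0,"az":0,"claw":10},{"dx":0,"dy":0,"dz":7,"ax":0,"ay":0,"az":0,"claw":10},{"dx":0,"dy":0,"dz":7,"ax":0,"ay":0,"az":0,"claw":10},{"dx":0,"dy":0,"dz":7,"ax":0,"ay":0,"az":0,"claw":10}]' 40
python3 - <<'E'
from h import *
o=observe();R=Ro.from_euler('xyz',o['tool_rot']).as_matrix();P=o['position'];print(o['force'])
pair('6',285,195,275,175)
E
```

```text
clock: 4.45
position: [0.5498, -0.176, 0.0611]
tool_rot: [2.692, 0.004, 0.472]
force: [0.1, 0.1, -0.2]
grip_width: 0.018
[ 0.13142071  0.08322825 -0.16872495]
```

View pics/p6.png

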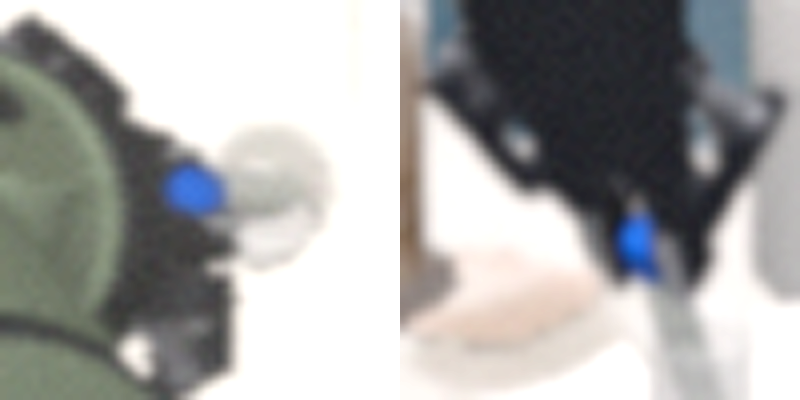

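```bash
python3 -m pendant '[{"dx":0,"dy":0,"dz":0,"ax":0,"ay":0,"az":0,"claw":10},{"dx":0,"dy":0,"dz":0,"ax":0,"ay":0,"az":0,"claw":10},{"dx":0,"dy":0,"dz":0,"ax":0,"ay":0,"az":0,"claw":10}]'
python3 -c "
from h import *
print(Ro.from_euler('xyz',observe()['tool_rot']).as_matrix().round(3))"
```

```text
clock: 4.8
position: [0.5498, -0.176, 0.061]
tool_rot: [2.692, 0.005, 0.472]
force: [-0.4, -0.5, -0.3]
grip_width: 0.0182
[[ 0.89   0.412  0.194]
 [ 0.455 -0.801 -0.389]
 [-0.005  0.435 -0.901]]
```

```bash
python3 -m pendant '[{"dx":0,"dy":2,"dz":-6,"ax":0,"ay":0,"az":0,"claw":10},{"dx":0,"dy":5,"dz":-15,"ax":0,"ay":0,"az":0,"claw":10},{"dx":0,"dy":8,"dz":-25,"ax":0,"ay":0,"az":0,"claw":10},{"dx":0,"dy":10,"dz":-35,"ax":0,"ay":0,"az":0,"claw":10},{"dx":0,"dy":12,"dz":-45,"ax":0,"ay":0,"az":0,"claw":10},{"dx":0,"dy":14,"dz":-55,"ax":0,"ay":0,"az":0,"claw":10},{"dx":0,"dy":16,"dz":-70,"ax":0,"ay":0,"az":0,"claw":10},{"dx":0,"dy":22,"dz":-95,"ax":0,"ay":0,"az":0,"claw":10},{"dx":0,"dy":26,"dz":-110,"ax":0,"ay":0,"az":0,"claw":10},{"dx":0,"dy":26,"dz":-110,"ax":0,"ay":0,"az":0,"claw":10}]'
python3 - <<'E'
from h import *
pair('7',270,175,265,135,w=90,g=1.3)
E
```

```text
clock: 5.63
position: [0.5403, -0.1533, 0.1748]
tool_rot: [2.69, 0.001, 0.473]
force: [0.9, -0.2, -0.2]
grip_width: 0.0181
```

View pics/p7.png

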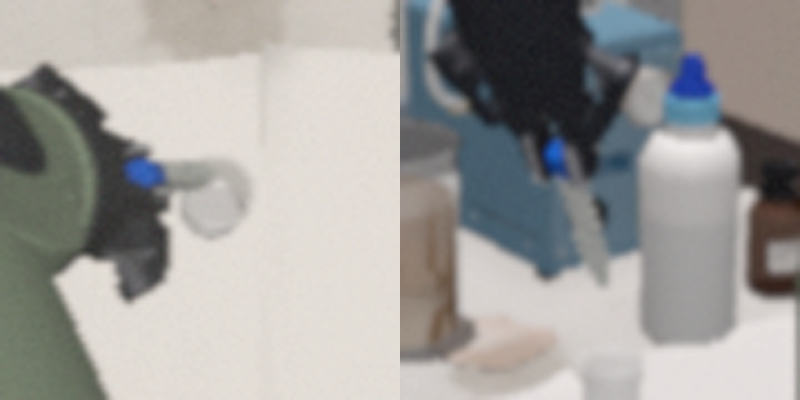

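```bash
cat >> h.py <<'E'
yaw=np.radians(15.7)
yd=np.array([-np.sin(yaw),np.cos(yaw),0]);xd=np.array([np.cos(yaw),np.sin(yaw),0])
dc=np.array([.5281,.1203,0]);well=dc+.066*yd
Ru=frame([0,0,1],xd)
E
python3 - <<'E'
from h import *
ft,t=load('t7');fs,s=load('s7')
a=blue(t,285,200,315,225);b=blue(s,290,160,305,180);print(a,b)
c,m=tri(ray(ft,*a[0][0]),ray(fs,*b[0][0]));o=observe();R=Ro.from_euler('xyz',o['tool_rot']).as_matrix()
print(c,m,(R.T@(c-o['position'])*1000).round(1))
print(well); rel([well[0],well[1],.25],Ru)
E
```

```text
[([301.53, 213.42], 36)] [([299.16, 169.43], 37)]
[ 0.53574521 -0.13371769  0.21674703] 0.004573326826430971 [  6.    1.7 -48.9]
[0.51024037 0.18383766 0.        ]
d [ 127.6 -248.6 -207.4] a [25.75 -2.36 11.22] |a| 28.2 t 5.7333
```

```bash
python3 -m pendant '[{"dx":8,"dy":0,"dz":-60,"ax":5,"ay":-0.5,"az":2,"claw":10},{"dx":127.6,"dy":-248.6,"dz":-207.4,"ax":25.75,"ay":-2.4,"az":11.2,"claw":10},{"dx":127.6,"dy":-248.6,"dz":-207.4,"ax":25.75,"ay":-2.4,"az":11.2,"claw":10},{"dx":127.6,"dy":-248.6,"dz":-207.4,"ax":25.75,"ay":-2.4,"az":11.2,"claw":10},{"dx":127.6,"dy":-248.6,"dz":-207.4,"ax":25.75,"ay":-2.4,"az":11.2,"claw":10},{"dx":127.6,"dy":-248.6,"dz":-207.4,"ax":25.75,"ay":-2.4,"az":11.2,"claw":10},{"dx":127.6,"dy":-248.6,"dz":-207.4,"ax":25.75,"ay":-2.4,"az":11.2,"claw":10},{"dx":127.6,"dy":-248.6,"dz":-207.4,"ax":25.75,"ay":-2.4,"az":11.2,"claw":10},{"dx":127.6,"dy":-248.6,"dz":-207.4,"ax":25.75,"ay":-2.4,"az":11.2,"claw":10},{"dx":127.6,"dy":-248.6,"dz":-207.4,"ax":25.75,"ay":-2.4,"az":11.2,"claw":10}]'
python3 - <<'E'
from h import *
rel([well[0],well[1],.25],Ru)
E
```

```text
clock: 6.57
position: [0.5085, 0.1913, 0.2498]
tool_rot: [-3.138, 0.001, 0.282]
force: [0.1, 1.2, -0.0]
grip_width: 0.0185
d [-0.4  7.6 -0.3] a [-0.21  0.07  0.45] |a| 0.5 t 6.5667
```

```bash
python3 -m pendant '[{"dx":0,"dy":0,"dz":0,"ax":0,"ay":0,"az":0,"claw":10},{"dx":0,"dy":0,"dz":0,"ax":0,"ay":0,"az":0,"claw":10}]'
python3 - <<'E'
from h import *
rel([well[0],well[1],.25],Ru)
P=observe()['position']
pair('8',130,160,150,150,w=110,g=1.4)
E
```

```text
clock: 6.73
position: [0.51, 0.1831, 0.2485]
tool_rot: [3.141, 0.003, 0.274]
force: [0.3, -0.6, 0.3]
grip_width: 0.018
d [ 0.4 -0.6 -1.5] a [0.01 0.19 0.  ] |a| 0.2 t 6.7333
```

View pics/p8.png

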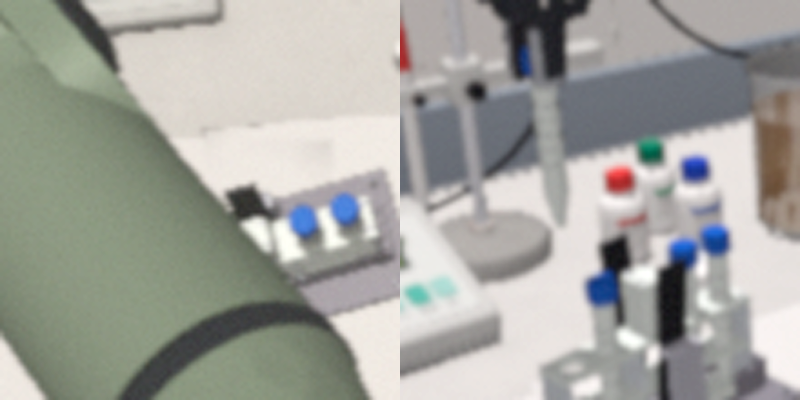

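```bash
python3 - <<'E'
from h import *
fs,s=load('s8')
P=observe()['position']
for z in (.12,.14,.16,.18,.2,.22,.24,.28,.3): print(z,proj(fs,[P[0],P[1],z]).round(1))
b=blue(s,285-0,150,300,180);print(blue(s,180,155,200,175))
im=cv2.resize(s[150:225,165:225],None,fx=8,fy=8,interpolation=cv2.INTER_CUBIC)
im=np.clip(im*1.4,0,255).astype(np.uint8)
for z in np.arange(.12,.31,.02):
    q=(proj(fs,[P[0],P[1],z])-[165,150]+.5)*8;cv2.circle(im,tuple(int(v) for v in q),2,(0,0,255),-1)
cv2.imwrite('pics/z13.png',im)
E
```

```text
0.12 [196.  236.2]
0.14 [195.1 228.7]
0.16 [194.2 221. ]
0.18 [193.3 213.2]
0.2 [192.4 205.3]
0.22 [191.5 197.3]
0.24 [190.6 189.1]
0.28 [188.6 172.4]
0.3 [187.6 163.9]
[([183.48, 165.95], 21)]
```

View pics/z13.png

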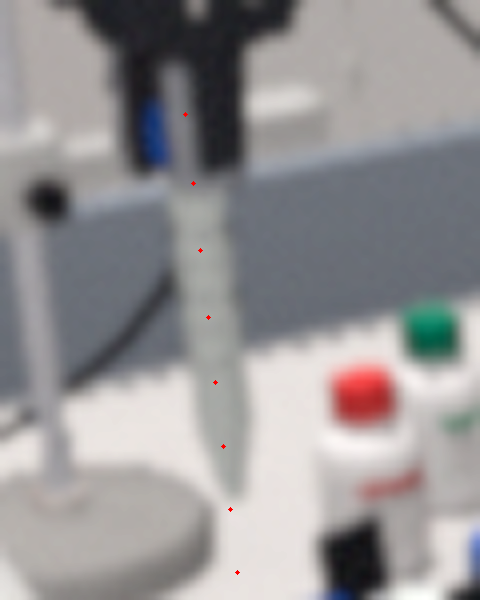

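```bash
python3 - <<'E'
from h import *
ft,t=load('top0');fs,s=load('scene0')
print(plane(fs,197.3,250.2,.084),plane(ft,177.5,234.4,.084),tri(ray(fs,197.3,250.2),ray(ft,177.5,234.4)),well)
print(proj(fs,[*well[:2],.084]),proj(ft,[*well[:2],.084]))
print('tip now at z.185:',plane(load('s8')[0],194,211.3,.185))
E
```

```text
[0.50749968 0.1841205  0.084     ] [0.51000866 0.18340971 0.084     ] (array([0.51013395, 0.18345154, 0.08261526]), np.float64(0.00045881939212962154)) [0.51024037 0.18383766 0.        ]
[196.97841337 249.70898915] [177.33853563 234.31477503]
tip now at z.185: [0.50897465 0.180769   0.185     ]
```

```bash
python3 -m pendant '[{"dx":1,"dy":-2.5,"dz":20,"ax":0,"ay":0,"az":0,"claw":10},{"dx":1,"dy":-2.5,"dz":45,"ax":0,"ay":0,"az":0,"claw":10},{"dx":1,"dy":-2.5,"dz":65,"ax":0,"ay":0,"az":0,"claw":10},{"dx":1,"dy":-2.5,"dz":80,"ax":0,"ay":0,"az":0,"claw":10},{"dx":1,"dy":-2.5,"dz":86,"ax":0,"ay":0,"az":0,"claw":10},{"dx":1,"dy":-2.5,"dz":86,"ax":0,"ay":0,"az":0,"claw":10},{"dx":1,"dy":-2.5,"dz":86,"ax":0,"ay":0,"az":0,"claw":10}]'
python3 - <<'E'
from h import *
grab('scene','s9.png')
fs,s=load('s9');P=observe()['position']
im=np.clip(cv2.resize(s[190:265,165:240],None,fx=8,fy=8,interpolation=cv2.INTER_CUBIC)*1.3,0,255).astype(np.uint8)
for z in np.arange(.084,.2,.02):
    q=(proj(fs,[P[0],P[1],z])-[165,190]+.5)*8;cv2.circle(im,tuple(int(v) for v in q),2,(0,0,255),-1)
cv2.imwrite('pics/z14.png',im)
E
```

```text
clock: 7.42
position: [0.5106, 0.1861, 0.1639]
tool_rot: [-3.141, 0.002, 0.273]
force: [1.0, -1.2, 0.3]
grip_width: 0.0186
```

View pics/z14.png

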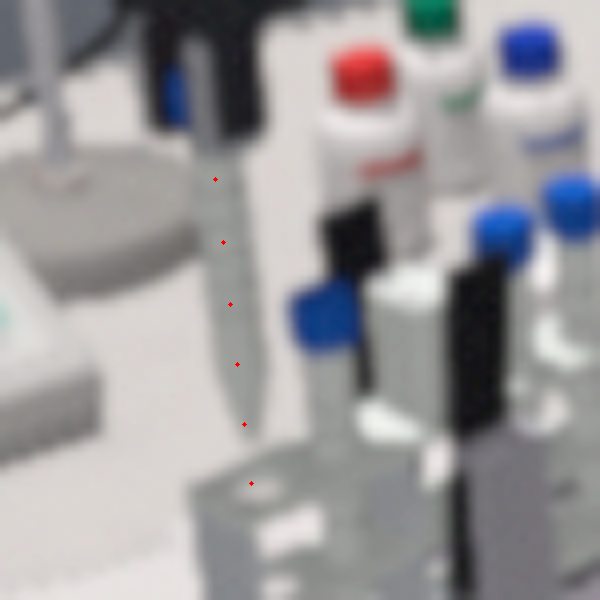

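```bash
python3 -m pendant '[{"dx":0,"dy":0,"dz":5,"ax":0,"ay":0,"az":0,"claw":10},{"dx":0,"dy":0,"dz":10,"ax":0,"ay":0,"az":0,"claw":10},{"dx":0,"dy":0,"dz":16,"ax":0,"ay":0,"az":0,"claw":10},{"dx":0,"dy":0,"dz":22,"ax":0,"ay":0,"az":0,"claw":10},{"dx":0,"dy":0,"dz":28,"ax":0,"ay":0,"az":0,"claw":10},{"dx":0,"dy":0,"dz":28,"ax":0,"ay":0,"az":0,"claw":10}]'
python3 - <<'E'
from h import *
o=observe();print(o['force'],o['moment'],o['position'])
grab('scene','s10.png')
fs,s=load('s10')
im=np.clip(cv2.resize(s[190:265,165:240],None,fx=8,fy=8,interpolation=cv2.INTER_CUBIC)*1.3,0,255).astype(np.uint8)
cv2.imwrite('pics/z15.png',im)
E
```

```text
clock: 7.97
position: [0.5096, 0.1863, 0.1341]
tool_rot: [-3.141, 0.004, 0.274]
force: [-0.0, -0.6, -0.6]
grip_width: 0.0186
[-0.02486268 -0.57036208 -0.62575547] [ 0.04263197 -0.0129273   0.01112588] [0.50964444 0.18630128 0.13407592]
```

View pics/z15.png

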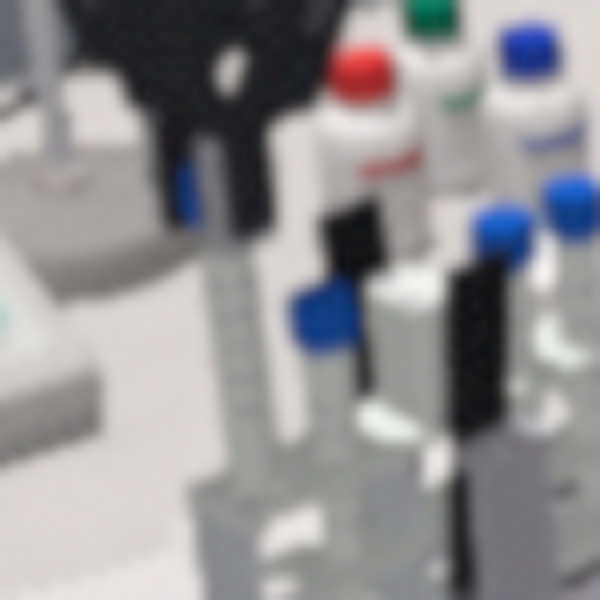

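```bash
python3 -m pendant '[{"dx":0,"dy":0,"dz":6,"ax":0,"ay":0,"az":0,"claw":10},{"dx":0,"dy":0,"dz":12,"ax":0,"ay":0,"az":0,"claw":10},{"dx":0,"dy":0,"dz":18,"ax":0,"ay":0,"az":0,"claw":10},{"dx":0,"dy":0,"dz":24,"ax":0,"ay":0,"az":0,"claw":10},{"dx":0,"dy":0,"dz":24,"ax":0,"ay":0,"az":0,"claw":10}]'
python3 -c "
from h import *
o=observe();print(o['force'],o['moment'],o['position'])"
```

```text
clock: 8.43
position: [0.5096, 0.1863, 0.1101]
tool_rot: [-3.141, 0.003, 0.274]
force: [0.2, -0.0, -0.4]
grip_width: 0.0184
[ 0.17502227 -0.00104569 -0.39118084] [ 0.00613001 -0.01682973  0.04795206] [0.50961276 0.18627694 0.11009386]
```

```bash
python3 -m pendant '[{"dx":0,"dy":0,"dz":6,"ax":0,"ay":0,"az":0,"claw":10},{"dx":0,"dy":0,"dz":12,"ax":0,"ay":0,"az":0,"claw":10},{"dx":0,"dy":0,"dz":18,"ax":0,"ay":0,"az":0,"claw":10},{"dx":0,"dy":0,"dz":22,"ax":0,"ay":0,"az":0,"claw":10},{"dx":0,"dy":0,"dz":22,"ax":0,"ay":0,"az":0,"claw":10}]'
python3 - <<'E'
from h import *
o=observe();print(o['force'],o['moment'],o['position'])
grab('scene','s11.png')
fs,s=load('s11')
im=np.clip(cv2.resize(s[190:265,165:240],None,fx=8,fy=8,interpolation=cv2.INTER_CUBIC)*1.3,0,255).astype(np.uint8)
cv2.imwrite('pics/z16.png',im)
E
```

```text
clock: 8.85
position: [0.5097, 0.1864, 0.0885]
tool_rot: [-3.141, 0.003, 0.274]
force: [-0.2, -0.0, 0.5]
grip_width: 0.018
[-0.24358065 -0.04781767  0.49513316] [-0.01361024  0.0005655   0.021084  ] [0.50970775 0.18638625 0.08846785]
```

View pics/z16.png

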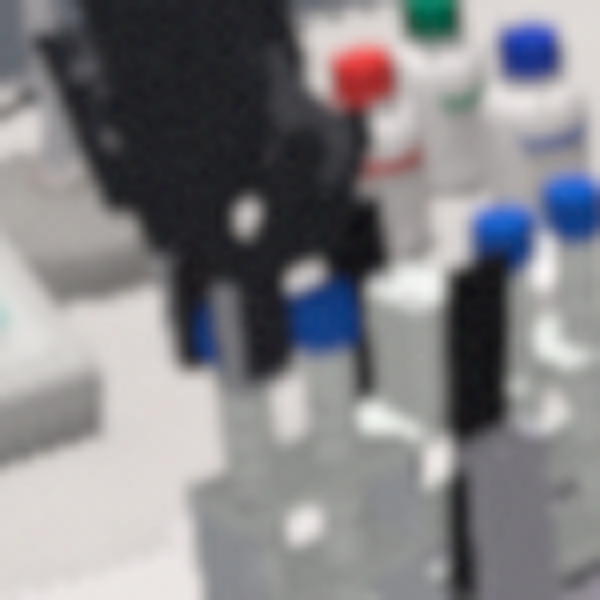

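```bash
python3 -m pendant '[{"dx":0,"dy":0,"dz":3,"ax":0,"ay":0,"az":0,"claw":10},{"dx":0,"dy":0,"dz":5.5,"ax":0,"ay":0,"az":0,"claw":10},{"dx":0,"dy":0,"dz":5.5,"ax":0,"ay":0,"az":0,"claw":10}]'
python3 -m pendant '[{"dx":0,"dy":0,"dz":1,"ax":0,"ay":0,"az":0,"claw":10},{"dx":0,"dy":0,"dz":2,"ax":0,"ay":0,"az":0,"claw":10},{"dx":0,"dy":0,"dz":2,"ax":0,"ay":0,"az":0,"claw":10}]'
```

```text
clock: 9.15
position: [0.51, 0.1865, 0.0836]
tool_rot: [-3.141, 0.002, 0.274]
force: [0.0, -0.2, -0.7]
grip_width: 0.0186
clock: 9.4
position: [0.5102, 0.1866, 0.0819]
tool_rot: [-3.141, 0.002, 0.274]
force: [0.4, 0.5, 1.3]
grip_width: 0.018
```

```bash
python3 -m pendant '[{"dx":0,"dy":0,"dz":1,"ax":0,"ay":0,"az":0,"claw":10},{"dx":0,"dy":0,"dz":2,"ax":0,"ay":0,"az":0,"claw":10},{"dx":0,"dy":0,"dz":2,"ax":0,"ay":0,"az":0,"claw":10}]'
```

```text
clock: 9.65
position: [0.511, 0.1871, 0.0809]
tool_rot: [-3.141, -0.0, 0.274]
force: [-0.5, -0.8, 17.3]
grip_width: 0.0182
```

```bash
python3 -m pendant '[{"dx":0,"dy":0,"dz":-0.5,"ax":0,"ay":0,"az":0,"claw":20},{"dx":0,"dy":0,"dz":-0.5,"ax":0,"ay":0,"az":0,"claw":45},{"dx":0,"dy":0,"dz":-0.5,"ax":0,"ay":0,"az":0,"claw":60},{"dx":0,"dy":0,"dz":-0.5,"ax":0,"ay":0,"az":0,"claw":60},{"dx":0,"dy":0,"dz":-0.5,"ax":0,"ay":0,"az":0,"claw":60}]'
python3 - <<'E'
from h import *
o=observe();print(o['force'],o['position'])
grab('scene','s12.png')
fs,s=load('s12')
im=np.clip(cv2.resize(s[190:265,165:240],None,fx=8,fy=8,interpolation=cv2.INTER_CUBIC)*1.3,0,255).astype(np.uint8)
cv2.imwrite('pics/z17.png',im)
E
```

```text
clock: 10.07
position: [0.5101, 0.1865, 0.0803]
tool_rot: [-3.141, 0.002, 0.274]
force: [-0.2, -0.1, -0.1]
grip_width: 0.0599
[-0.1669267  -0.06957182 -0.12519188] [0.5100531  0.18649366 0.08029477]
```

View pics/z17.png

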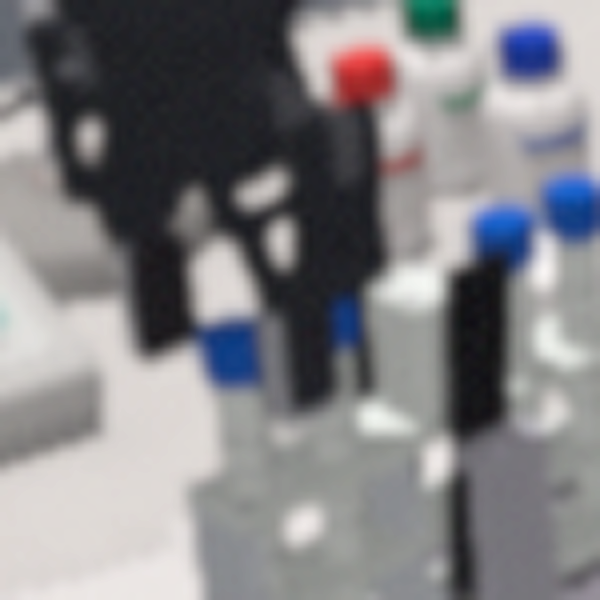

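```bash
python3 -m pendant '[{"dx":0,"dy":0,"dz":-10,"ax":0,"ay":0,"az":0,"claw":60},{"dx":0,"dy":0,"dz":-30,"ax":0,"ay":0,"az":0,"claw":60},{"dx":0,"dy":0,"dz":-60,"ax":0,"ay":0,"az":0,"claw":60},{"dx":0,"dy":0,"dz":-90,"ax":0,"ay":0,"az":0,"claw":70},{"dx":0,"dy":20,"dz":-100,"ax":0,"ay":0,"az":0,"claw":85},{"dx":0,"dy":45,"dz":-100,"ax":0,"ay":0,"az":0,"claw":85},{"dx":0,"dy":62,"dz":-100,"ax":0,"ay":0,"az":0,"claw":85},{"dx":0,"dy":67.5,"dz":-100,"ax":0,"ay":0,"az":0,"claw":85},{"dx":0,"dy":67.5,"dz":-100,"ax":0,"ay":0,"az":0,"claw":85},{"dx":0,"dy":67.5,"dz":-100,"ax":0,"ay":0,"az":0,"claw":85}]'
python3 - <<'E'
from h import *
P=observe()['position'];rel([dc[0]+.001*yd[0],dc[1]+.001*yd[1],.18],Ru)
pair('13',150,180,150,150,w=110,g=1.4)
fs,s=load('s13');im=cv2.resize(s[150:290,150:290],(600,600),interpolation=cv2.INTER_CUBIC)
for xx in(-.0425,0,.0425):
  for z in(.126,.18,.23):
    q=(proj(fs,np.array([P[0],P[1],z])+xx*xd)-[150,150]+.5)*600/140;cv2.circle(im,tuple(int(v) for v in q),2,(0,0,255),-1)
cv2.imwrite('pics/z18.png',np.clip(im*1.3,0,255).astype(np.uint8))
print([ (c,a) for c,a in blue(s,190,205,250,250)])
E
```

```text
clock: 10.95
position: [0.5284, 0.1223, 0.1807]
tool_rot: [-3.141, 0.002, 0.274]
force: [0.3, 0.2, 0.3]
grip_width: 0.085
d [-0.8  0.8  0.7] a [-0.05  0.1   0.02] |a| 0.1 t 10.95
[([193.96, 233.57], 49), ([205.73, 228.9], 59), ([227.62, 219.0], 34), ([236.09, 215.39], 44)]
```

View pics/z18.png

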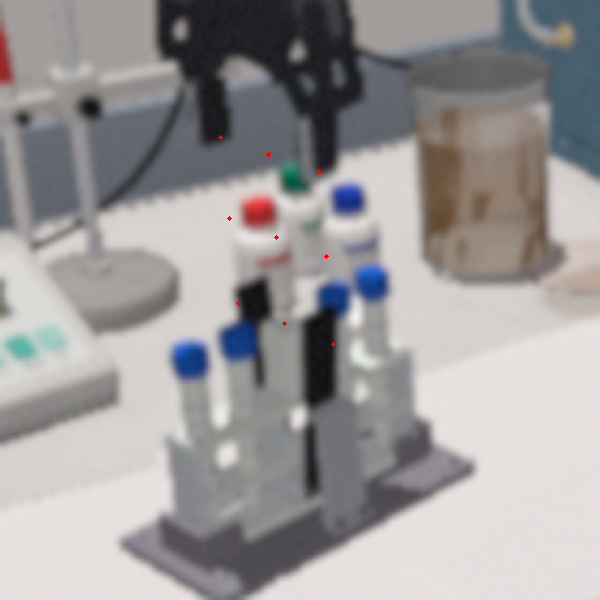

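View pics/p13.png

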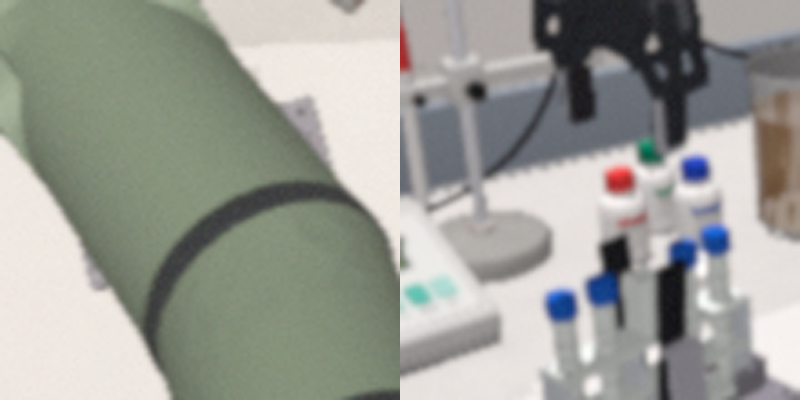

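```bash
python3 - <<'E'
from h import *
fs,_=load('s13')
for c in([193.96,233.57],[205.73,228.9],[227.62,219.0],[236.09,215.39]):
    p=plane(fs,*c,.128)-dc;print((p@xd*1000).round(1),(p@yd*1000).round(1))
E
```

```text
1.3 68.3
-0.5 34.5
1.2 -36.9
0.9 -65.4
```

```bash
python3 -m pendant '[{"dx":-0.5,"dy":0.5,"dz":15,"ax":0,"ay":0,"az":0,"claw":85},{"dx":-0.5,"dy":0.5,"dz":35,"ax":0,"ay":0,"az":0,"claw":85},{"dx":-0.5,"dy":0.5,"dz":55,"ax":0,"ay":0,"az":0,"claw":85},{"dx":-0.5,"dy":0.5,"dz":70,"ax":0,"ay":0,"az":0,"claw":85},{"dx":-0.5,"dy":0.5,"dz":80,"ax":0,"ay":0,"az":0,"claw":85},{"dx":-0.5,"dy":0.5,"dz":80,"ax":0,"ay":0,"az":0,"claw":85},{"dx":-0.5,"dy":0.5,"dz":80,"ax":0,"ay":0,"az":0,"claw":85}]'
python3 - <<'E'
from h import *
o=observe();P=o['position'];print(o['force'])
grab('scene','s14.png');fs,s=load('s14');im=cv2.resize(s[160:260,170:270],(600,600),interpolation=cv2.INTER_CUBIC)
cv2.imwrite('pics/z19.png',np.clip(im*1.4,0,255).astype(np.uint8))
E
```

```text
clock: 11.63
position: [0.528, 0.1217, 0.1006]
tool_rot: [-3.141, 0.002, 0.275]
force: [0.8, 0.7, -0.0]
grip_width: 0.0854
[ 0.84321351  0.68111788 -0.0383112 ]
```

View pics/z19.png

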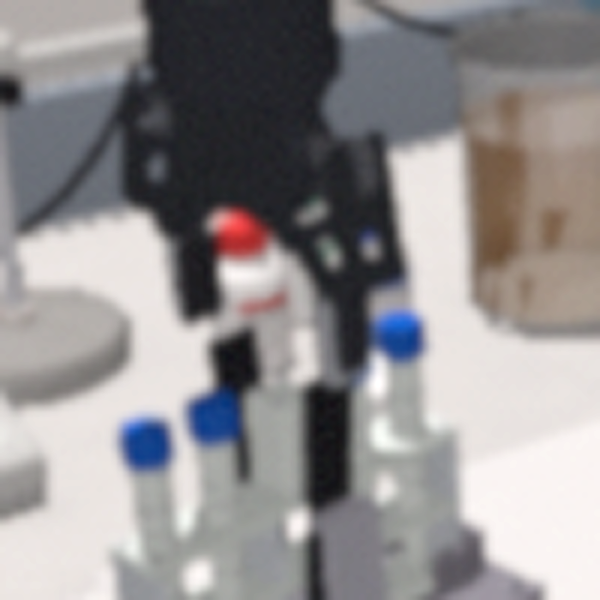

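```bash
python3 -m pendant '[{"dx":0,"dy":0,"dz":8,"ax":0,"ay":0,"az":0,"claw":85},{"dx":0,"dy":0,"dz":16,"ax":0,"ay":0,"az":0,"claw":85},{"dx":0,"dy":0,"dz":24,"ax":0,"ay":0,"az":0,"claw":85},{"dx":0,"dy":0,"dz":28,"ax":0,"ay":0,"az":0,"claw":85},{"dx":0,"dy":0,"dz":28,"ax":0,"ay":0,"az":0,"claw":85},{"dx":0,"dy":0,"dz":28,"ax":0,"ay":0,"az":0,"claw":85}]' 40
python3 - <<'E'
from h import *
o=observe();P=o['position'];print(o['force'])
grab('scene','s15.png');fs,s=load('s15');im=cv2.resize(s[160:260,170:270],(600,600),interpolation=cv2.INTER_CUBIC)
cv2.imwrite('pics/z20.png',np.clip(im*1.4,0,255).astype(np.uint8))
E
```

```text
clock: 12.18
position: [0.5279, 0.121, 0.0722]
tool_rot: [-3.141, 0.002, 0.274]
force: [0.4, -0.6, -0.1]
grip_width: 0.085
[ 0.37117419 -0.62963424 -0.10339894]
```

View pics/z20.png

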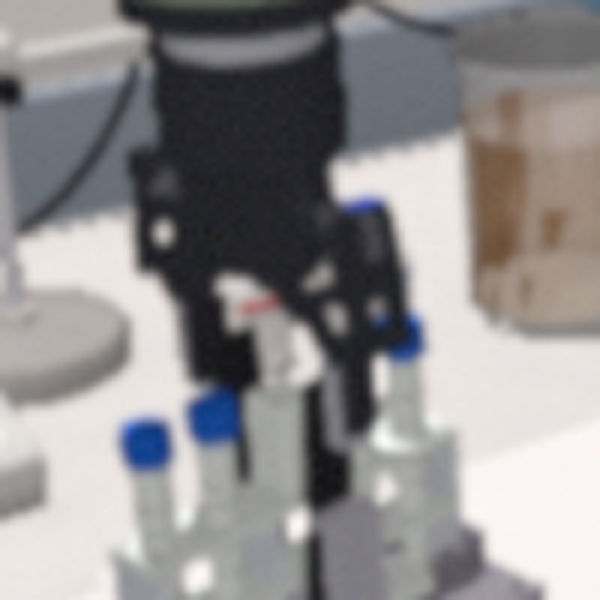

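```bash
python3 -m pendant '[{"dx":0,"dy":0,"dz":0,"ax":0,"ay":0,"az":0,"claw":70},{"dx":0,"dy":0,"dz":0,"ax":0,"ay":0,"az":0,"claw":62},{"dx":0,"dy":0,"dz":0,"ax":0,"ay":0,"az":0,"claw":55},{"dx":0,"dy":0,"dz":0,"ax":0,"ay":0,"az":0,"claw":48},{"dx":0,"dy":0,"dz":0,"ax":0,"ay":0,"az":0,"claw":40},{"dx":0,"dy":0,"dz":0,"ax":0,"ay":0,"az":0,"claw":30},{"dx":0,"dy":0,"dz":0,"ax":0,"ay":0,"az":0,"claw":30},{"dx":0,"dy":0,"dz":0,"ax":0,"ay":0,"az":0,"claw":30},{"dx":0,"dy":0,"dz":0,"ax":0,"ay":0,"az":0,"claw":30}]' 50
python3 - <<'E'
from h import *
o=observe();P=o['position'];print(o['force'],o['moment'])
grab('scene','s16.png');fs,s=load('s16');im=cv2.resize(s[160:260,170:270],(600,600),interpolation=cv2.INTER_CUBIC)
cv2.imwrite('pics/z21.png',np.clip(im*1.4,0,255).astype(np.uint8))
E
```

```text
clock: 12.98
position: [0.5282, 0.121, 0.0734]
tool_rot: [3.142, 0.001, 0.274]
force: [-5.7, -1.9, 19.9]
grip_width: 0.0387
[-5.72318286 -1.93800507 19.90774323] [-0.3977896   1.5374225  -0.07708153]
```

View pics/z21.png

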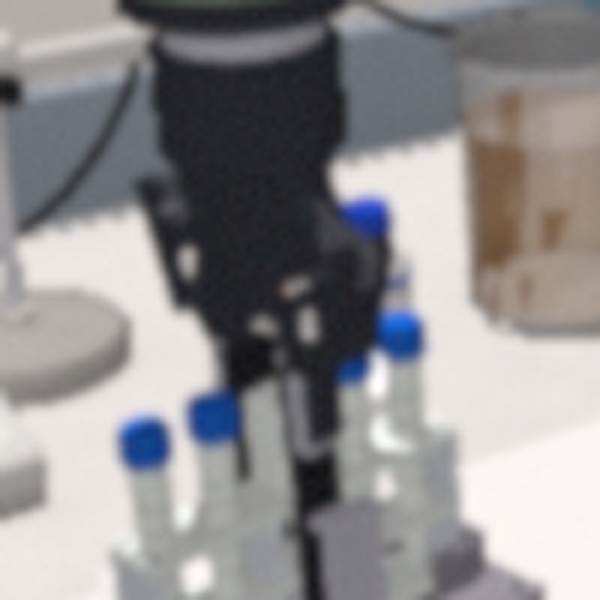

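```bash
python3 -m pendant '[{"dx":0,"dy":0,"dz":-1,"ax":0,"ay":0,"az":0,"claw":30},{"dx":0,"dy":0,"dz":-2,"ax":0,"ay":0,"az":0,"claw":30},{"dx":0,"dy":0,"dz":-3,"ax":0,"ay":0,"az":0,"claw":30},{"dx":0,"dy":0,"dz":-4,"ax":0,"ay":0,"az":0,"claw":30},{"dx":0,"dy":0,"dz":-4,"ax":0,"ay":0,"az":0,"claw":30}]'
```

```text
clock: 13.45
position: [0.5281, 0.1209, 0.0764]
tool_rot: [-3.141, 0.002, 0.274]
force: [0.5, 0.9, -2.7]
grip_width: 0.039
```

```bash
python3 -m pendant '[{"dx":0,"dy":0,"dz":-1,"ax":0,"ay":0,"az":0,"claw":30},{"dx":0,"dy":0,"dz":-2,"ax":0,"ay":0,"az":0,"claw":30},{"dx":0,"dy":0,"dz":-3,"ax":0,"ay":0,"az":0,"claw":30},{"dx":0,"dy":0,"dz":-4,"ax":0,"ay":0,"az":0,"claw":30},{"dx":0,"dy":0,"dz":-4,"ax":0,"ay":0,"az":0,"claw":30}]'
python3 - <<'E'
from h import *
o=observe();P=o['position'];print(o['force'],o['moment'])
grab('scene','s17.png');fs,s=load('s17');im=cv2.resize(s[160:260,170:270],(600,600),interpolation=cv2.INTER_CUBIC)
cv2.imwrite('pics/z22.png',np.clip(im*1.4,0,255).astype(np.uint8))
E
```

```text
clock: 13.87
position: [0.5282, 0.121, 0.0806]
tool_rot: [-3.141, 0.002, 0.274]
force: [0.1, 0.7, -2.7]
grip_width: 0.0387
[ 0.07051735  0.72843824 -2.66367884] [ 0.00279998 -0.04477833 -0.00637786]
```

View pics/z22.png

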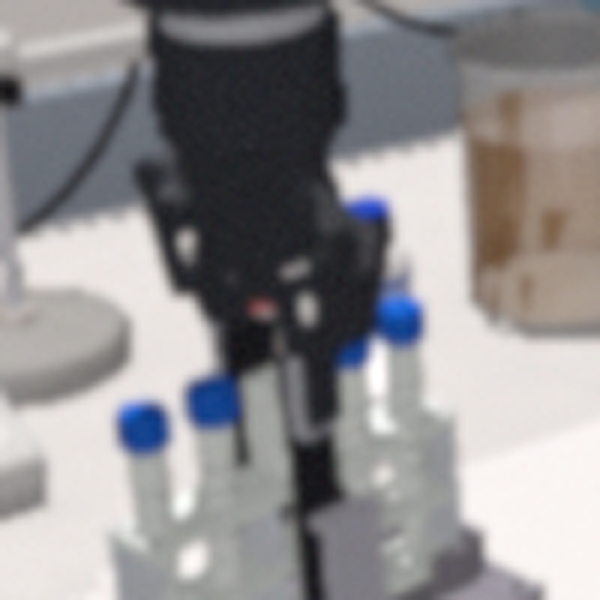

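```bash
python3 -m pendant '[{"dx":0,"dy":0,"dz":-3,"ax":0,"ay":0,"az":0,"claw":30},{"dx":0,"dy":0,"dz":-8,"ax":0,"ay":0,"az":0,"claw":30},{"dx":0,"dy":0,"dz":-15,"ax":0,"ay":0,"az":0,"claw":30},{"dx":0,"dy":0,"dz":-23,"ax":0,"ay":0,"az":0,"claw":30},{"dx":0,"dy":0,"dz":-31,"ax":0,"ay":0,"az":0,"claw":30},{"dx":0,"dy":0,"dz":-39,"ax":0,"ay":0,"az":0,"claw":30},{"dx":0,"dy":0,"dz":-47,"ax":0,"ay":0,"az":0,"claw":30},{"dx":0,"dy":0,"dz":-54,"ax":0,"ay":0,"az":0,"claw":30},{"dx":0,"dy":0,"dz":-58,"ax":0,"ay":0,"az":0,"claw":30},{"dx":0,"dy":0,"dz":-60,"ax":0,"ay":0,"az":0,"claw":30}]'
```

```text
clock: 14.75
position: [0.5285, 0.121, 0.1412]
tool_rot: [-3.141, 0.001, 0.274]
force: [-0.2, 0.8, -3.5]
grip_width: 0.0388
```

```bash
python3 -m pendant '[{"dx":0,"dy":0,"dz":-3,"ax":0,"ay":0,"az":0,"claw":30},{"dx":0,"dy":0,"dz":-8,"ax":0,"ay":0,"az":0,"claw":30},{"dx":0,"dy":0,"dz":-16,"ax":0,"ay":0,"az":0,"claw":30},{"dx":0,"dy":0,"dz":-26,"ax":0,"ay":0,"az":0,"claw":30},{"dx":0,"dy":0,"dz":-36,"ax":0,"ay":0,"az":0,"claw":30},{"dx":0,"dy":0,"dz":-46,"ax":0,"ay":0,"az":0,"claw":30},{"dx":0,"dy":0,"dz":-56,"ax":0,"ay":0,"az":0,"claw":30},{"dx":0,"dy":0,"dz":-65,"ax":0,"ay":0,"az":0,"claw":30},{"dx":0,"dy":0,"dz":-70,"ax":0,"ay":0,"az":0,"claw":30},{"dx":0,"dy":0,"dz":-72,"ax":0,"ay":0,"az":0,"claw":30}]'
python3 -m pendant '[{"dx":0,"dy":0,"dz":0,"ax":0,"ay":0,"az":0,"claw":30},{"dx":0,"dy":0,"dz":0,"ax":0,"ay":0,"az":0,"claw":30},{"dx":0,"dy":0,"dz":0,"ax":0,"ay":0,"az":0,"claw":30}]'
python3 - <<'E'
from h import *
grab('scene','s18.png');t=grab('top','t18.png');fs,s=load('s18');im=cv2.resize(s[130:280,150:350],(800,600),interpolation=cv2.INTER_CUBIC)
cv2.imwrite('pics/z23.png',np.clip(im*1.4,0,255).astype(np.uint8))
b=blue(s,170,170,250,230);print(b)
E
```

```text
clock: 15.58
position: [0.5287, 0.121, 0.2134]
tool_rot: [-3.141, 0.001, 0.274]
force: [-0.1, -0.7, -3.9]
grip_width: 0.0385
clock: 15.83
position: [0.5281, 0.1209, 0.2119]
tool_rot: [-3.141, 0.003, 0.274]
force: [-1.0, -0.1, -3.3]
grip_width: 0.0383
[([187.38, 178.26], 69), ([199.43, 175.18], 72), ([223.89, 170.22], 9)]
```

View pics/z23.png

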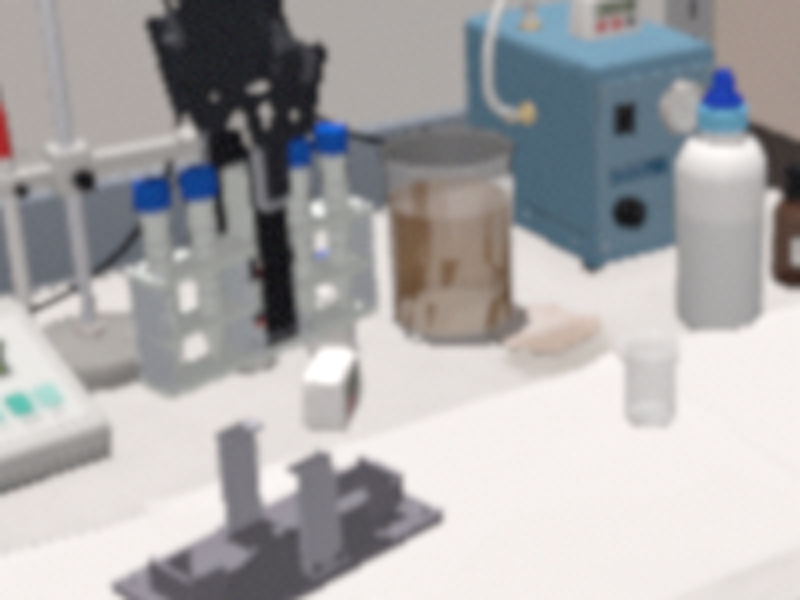

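View pics/t18.png

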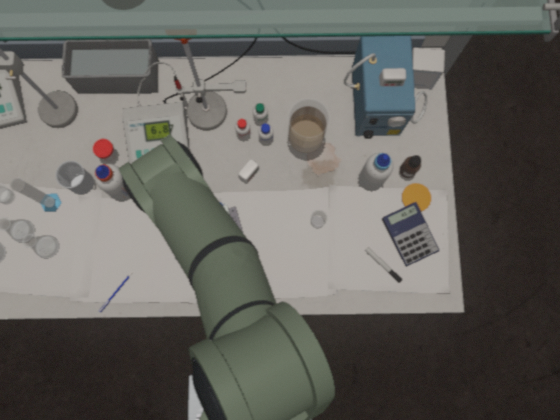

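```bash
python3 - <<'E'
from h import *
fs,s=load('s18')
for c,_ in blue(s,170,150,240,185):
    p=plane(fs,*c,.267)-dc;print(c,_,(p@xd*1000).round(1),(p@yd*1000).round(1))
for y in(66,36,-36,-66): print(y,proj(fs,dc+yd*y/1e3+[0,0,.267]).round(1))
E
python3 -m pendant '[{"dx":0,"dy":0,"dz":0,"ax":0,"ay":0,"az":0,"claw":30},{"dx":0,"dy":0,"dz":0,"ax":0,"ay":0,"az":0,"claw":30},{"dx":0,"dy":0,"dz":0,"ax":0,"ay":0,"az":0,"claw":30},{"dx":0,"dy":0,"dz":0,"ax":0,"ay":0,"az":0,"claw":30},{"dx":0,"dy":0,"dz":0,"ax":0,"ay":0,"az":0,"claw":30},{"dx":0,"dy":0,"dz":0,"ax":0,"ay":0,"az":0,"claw":30}]'
python3 - <<'E'
from h import *
s=grab('scene','s19.png')['image'];print(blue(s,170,150,240,185)); print(observe()['qd'].round(4))
E
```

```text
[187.38, 178.26] 69 1.2 68.7
[199.43, 175.18] 72 -3.6 38.6
[228.61, 165.42] 109 -2.5 -50.4
66 [188.7 178. ]
36 [199.4 174.6]
-36 [223.4 166.7]
-66 [232.7 163.6]
clock: 16.43
position: [0.5283, 0.121, 0.2124]
tool_rot: [-3.141, 0.002, 0.274]
force: [0.1, 0.5, -3.6]
grip_width: 0.0385
[([187.3, 178.22], 67), ([199.31, 175.04], 71), ([228.4, 165.09], 115)]
[ 0.0016 -0.0003  0.0002 -0.0011  0.0006 -0.0001  0.0005]
```

```bash
python3 -c "
from workcell import job_done
print(job_done())"
```

```text
the job is handed in; nothing more can be done
None
```

I seated the loose tube in the empty end well and let it go. Then I pinched both catches, lifted the cassette straight up about 139 mm, and handed in at about 16.5 s of the 56 s allowed. The arm is still holding the cassette.

**Seating the tube:** I pushed the tube down until the wrist force rose to 17 N, which I took as the floor of the well. After release, its cap sat at the height and place of a seated tube, to about 2 mm.

**Unlatching:** The opening read 38.5–39 mm with the catches pinched. The gripper reads about 3 mm low (the 21 mm cap read 18.2 mm), so this matches the full 42 mm pinch. The cassette came free with only its own weight on the wrist, about 3.5 N, and no sign of a snagged tooth.

**Last pictures:**
- All four tubes are standing in the cassette. The two left caps match the positions expected for a level cassette to about 1 pixel. The two right caps merged into one blob, which sits at their expected mean.
- The underside of the cassette is about 65 mm above the bracket tops.
- About half a second later nothing had moved, apart from shifts of about 0.3 pixel.
- The beaker is still standing, and the timer and marker look untouched.

**What disagreed:** In the pictures the fingertips sat about 28 mm short of the reported tool tip when nearly closed. I set both grasp heights from the pictures instead. The floor contact came within 2 mm of the height predicted that way. The arm hid the cassette from the top camera, so the final alignment checks used only the scene camera.

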